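# Tip the sharpening stones out of their flush wells and put them away in the drawer

## Task

The knives are sharp: put the sharpening stones away. First open the cabinet's drawer well out; then tip up each stone that lies in the tray by pressing its end over the finger dip, take it by the end that rises and lay it inside the drawer; when all of them are in, push the drawer fully shut. Leave the tea tin and the small glass jar standing where they are.

Things in the scene. Friction and masses are not known exactly. Their poses are not given: they have to be found in the camera images.
- tray: white plastic sharpening tray, fixed, 164 (x) by 277 (y) by 60 mm high; origin under its middle. Four wells, 136 mm long (x -69 to +67 mm) and 53 wide, lie side by side at y = -99, -33, 33, 99 mm. A stone lies in a well, its top flush with the tray's top, 1.5 mm gaps at its sides. From x = -3 to +67 mm a shelf 14 mm below the top carries it; from -69 to -3 mm (robot side) is a finger dip 56 mm deep.
- tray_dips (a point): point on the tray's top, y = 0, x = -38 mm, axes as the tray's: press stones at this x in the wells' middles. Pressed, a stone rocks on the shelf's edge; about 18 mm below the tray's top its -x end meets the dip's floor, its +x end stands about 40 mm above the top, and it stays tipped at 36 to 41 degrees when released. Tipped under 25 degrees it falls back flush.
- drawer (a joint): the drawer's slide, m: 0 = shut, grows as it is pulled out; end stop at 0.18; about 1 N of friction plus damping; stays where left. The inside is 215 (x) by 278 mm (y); its floor's middle lies 163 mm behind (+x) and 40 mm below the handle point; walls rise 56 mm above the floor, the front board 65 mm. Out by d, it is open to above from 56 mm to (50 mm + d) behind the handle point.
- drawer_handle (a point): middle of the drawer's steel bar handle (moves with it): bar 11 mm thick, 120 mm long along y, 62 mm above the worktop, its centre line 35 mm in front (-x) of the drawer's front, on two thin posts 51 mm either side of its middle. Axes as the cabinet's: the drawer slides out along -x. The cabinet's top is 100 mm above the worktop and begins 15 mm behind the shut drawer's front.
- stone0_c (a point): a grey sharpening stone, a plain slab 130 mm (its x) by 50 mm (its y) by 14 mm (its z), about 240 g; this point is its centre. Two to four such stones are present; None means absent, or just now held by the fingers. At the start each lies flush in one of the tray's wells, its -x end over the finger dip.
- stone1_c (a point): a grey sharpening stone, a plain slab 130 mm (its x) by 50 mm (its y) by 14 mm (its z), about 240 g; this point is its centre. Two to four such stones are present; None means absent, or just now held by the fingers. At the start each lies flush in one of the tray's wells, its -x end over the finger dip.
- stone2_c (a point): a grey sharpening stone, a plain slab 130 mm (its x) by 50 mm (its y) by 14 mm (its z), about 240 g; this point is its centre. Two to four such stones are present; None means absent, or just now held by the fingers. At the start each lies flush in one of the tray's wells, its -x end over the finger dip.
- stone3_c (a point): a grey sharpening stone, a plain slab 130 mm (its x) by 50 mm (its y) by 14 mm (its z), about 240 g; this point is its centre. Two to four such stones are present; None means absent, or just now held by the fingers. At the start each lies flush in one of the tray's wells, its -x end over the finger dip.
- tin: closed aluminium tea tin, 72 mm across and 85 mm tall, standing on the worktop beyond the tray; a bystander. Origin at its underside.
- jar: small closed glass jar, 56 mm across and 85 mm tall, on the worktop between tray and cabinet; a bystander. Origin at its underside.
There are look-alikes about, which are no part of the job. Leave any yellow look-alike of the part that bears stone0_c alone. Leave any brown look-alike of the part that bears stone2_c alone.

How it is judged:
By the outcome, as a careful person would: the job done as asked, in the order asked, and still so for the second after the job is handed in, with the robot touching nothing.
Of stone0, stone1, stone2, stone3 only 2 to 4 are there at a start; the rules pass over those that are not, and their reading is None.
At some moment in a run one of stone0, stone1, stone2, stone3 may be knocked a few centimetres aside while the robot is not near it.
Once in a run the grip may slacken for a moment while it holds something.
It also fails if it takes over 210 s, if anything falls off the work surface, if the arm or the gripper's body presses on something with over 40 N, if the wrist force passes 120 N, or if a joint passes its speed limit or range.

## Robot

A 6-joint arm with a two-finger parallel gripper is mounted at the origin on the work surface. World frame = base frame: x ahead of the robot, y to its left, z up, the work surface at z = 0. Lengths are in m, angles in degrees, forces in N, time in s.
With the tool pointing down it reaches from about 0.4 to 0.825 m from the base axis. Payload 7 kg.
Tool frame: the origin (TCP) lies midway between the tips of the shut fingers; the grasp point (between the pads) lies 19 mm behind it; z points along the fingers, y is the direction in which the jaws open and shut (so a half turn about z gives the same grasp; the last joint's range is limited). The gripper opens to 88 mm and grips with 3 to 60 N. Pads are 19 mm wide; open, the fingers measure 130 mm over their backs; the gripper's body (78 mm by 193 mm) begins 47 mm behind the grasp point.
Start: joints at [92.309, 20.546, 0.682, 0, -70.136, -16.507], TCP at [0.166, 0.654, 0.227] pointing down, gripper open.
Joint ranges: [-176.03, 176.03], [-82.01, 121.73], [-58.28, 71.71], [-173.87, 95.51], [-174.79, -0.11], [-173.66, 173.66]. Speed limits (degrees/s): [136.94, 136.94, 172.46, 180, 180, 180].

## Interface

Orientations are given as a 3x3 rotation matrix whose columns are the frame's x, y, z axes.
In Python, from rig import robot gives the robot as it stands. Calls block until the motion is done:
- robot.goto(position, orientation): joint-space move of the TCP to a pose.
- robot.servo_line(position, ori=None, speed=0.15): straight line of the TCP; ori=None keeps the orientation; speed is the mean speed in m/s.
- robot.movej(angles): joint-space move.
- robot.move_gripper(opening): opening from 0.0 (shut) to 1.0 (fully open); the grip force is fixed at half the most; returns when the fingers have stopped.
- robot.dwell(seconds).
- robot.ik(position, orientation): joint angles nearest the present ones, or None.
- robot.grab_frame(name): name is "side" or "top"; returns (picture, depth): 400x640x3 uint8, red, green, blue; 400x640 float32, m along the optical axis (not along the pixel's ray), 0 where there is no reading.
- robot.camera_info(name): a dict with "vfov" (degrees; the focal length in pixels is half the picture's height over the tangent of half this angle, whatever the lens; pixels are square), "cx", "cy" (the principal point, pixels), "view" (4x4, takes a point from world to camera coordinates). Camera axes: x right, y down, z forward; pixel columns grow to the right and rows downward; lengths in m; the calibration is good to about 2 mm. A picture is of the moment at which its call begins. camera_info takes no time and is no camera call.
A pose or a line that the arm cannot do raises robot.Unreachable and nothing moves.
- robot.job_done(): hands the job in, once; it reports no verdict.
Readings, each from a call of its own:
- robot.read_t(): time.
- robot.read_qpos(): joint angles.
- robot.read_qvel(): joint speeds.
- robot.read_effort(): joint torques, N m.
- robot.read_position(): TCP position.
- robot.read_tcp_rot(): TCP orientation.
- robot.read_force(): force on the tool from outside, world axes, zero at the start.
- robot.read_ft_torque(): the same for the moment, N m.
- robot.read_grip_width(): opening from 0.0 (shut) to 1.0 (fully open).
Only numpy, scipy, OpenCV 4.12 (cv2) and the standard library are available. Lean on these libraries where they do the work, as an engineer would, in place of code of your own. Each camera call takes 0.05 s, during which the arm holds its last target. There are 200 camera calls.

## Working session

There is one attempt and no reset: what is moved stays moved. The work goes in short steps, each a Python script; the robot and the scene stay as the last script left them, time stands still between calls to the robot, and variables do not carry over. Pictures are saved under pics/ and viewed, about 12 in all and at most 16, crops included, and the job is handed in when it is done.

```bash
ls; mkdir -p pics; cat > h.py <<'E'
import numpy as np, cv2
from rig import robot
def cam(n):
    c=robot.camera_info(n); f=200/np.tan(np.radians(c['vfov'])/2); return f,c['cx'],c['cy'],np.array(c['view'])
def grab(n,tag):
    p,d=robot.grab_frame(n); cv2.imwrite(f'pics/{tag}.png',p[:,:,::-1]); np.save(f'pics/{tag}.npy',d); return p,d
def world(n,d,uv=None):
    f,cx,cy,V=cam(n); v,u=np.mgrid[0:400,0:640].astype(float)
    P=np.stack([(u-cx)/f*d,(v-cy)/f*d,d],-1); R,t=V[:3,:3],V[:3,3]
    return (P-t)@R
def pix(n,p):
    f,cx,cy,V=cam(n); q=V[:3,:3]@np.array(p)+V[:3,3]; return cx+f*q[0]/q[2],cy+f*q[1]/q[2]
E
python3 - <<'E'
from h import *
for n in('top','side'):
    grab(n,n+'0'); f,cx,cy,V=cam(n); print(n,f,cx,cy,V.round(3).tolist(),robot.camera_info(n))
a=cv2.imread('pics/top0.png');b=cv2.imread('pics/side0.png')
E
```

```text
pics
top 450.5162392009458 324.0078020780306 198.51370294769248 [[-0.016, -1.0, 0.003, 0.03], [-0.983, 0.016, -0.184, 0.519], [0.184, -0.006, -0.983, 0.967], [0.0, 0.0, 0.0, 1.0]] {'vfov': 47.876235652035604, 'cx': 324.0078020780306, 'cy': 198.51370294769248, 'view': array([[-0.01647722, -0.9998586 ,  0.00336025,  0.02991673],
       [-0.98272649,  0.01557515, -0.18440731,  0.51879954],
       [ 0.18432889, -0.00634073, -0.98284417,  0.96711537],
       [ 0.        ,  0.        ,  0.        ,  1.        ]])}
side 397.94570708207885 322.99555760305157 201.4113105520987 [[-0.886, -0.463, 0.024, 0.471], [-0.283, 0.498, -0.82, 0.198], [0.368, -0.733, -0.572, 0.647], [0.0, 0.0, 0.0, 1.0]] {'vfov': 53.36647781731454, 'cx': 322.99555760305157, 'cy': 201.4113105520987, 'view': array([[-0.88591796, -0.46323657,  0.02369086,  0.47147059],
       [-0.28251952,  0.49838766, -0.81962946,  0.19842276],
       [ 0.36787511, -0.73281759, -0.57240395,  0.64716685],
       [ 0.        ,  0.        ,  0.        ,  1.        ]])}
```

View pics/top0.png

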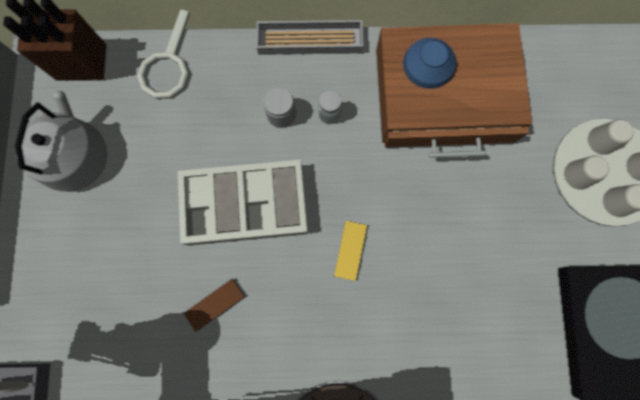

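View pics/side0.png

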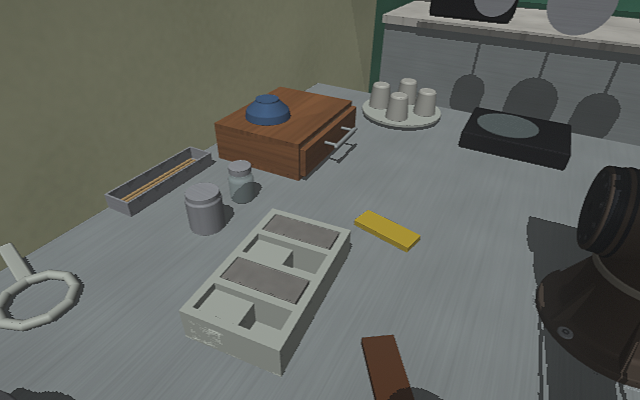

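The top picture shows two grey stones in the tray, at about (227,202) and (286,196). The yellow slab (351,250) and brown slab (215,304) lie on the worktop and are the look-alikes. The tin is at (280,107), the jar at (329,106) and the handle at (459,153). Next I'll measure these from depth.

```bash
python3 - <<'E'
from h import *
d=np.load('pics/top0.npy'); W=world('top',d); im=cv2.imread('pics/top0.png')
def reg(u0,u1,v0,v1,z0,z1):
    w=W[v0:v1,u0:u1].reshape(-1,3); dd=d[v0:v1,u0:u1].ravel(); return w[(dd>0)&(w[:,2]>z0)&(w[:,2]<z1)]
def rect(n,p):
    (c,s,a)=cv2.minAreaRect(p[:,:2].astype(np.float32)); print(n,len(p),'c',np.round(c,4),'size',np.round(s,4),'ang',round(a,2),'z',p[:,2].mean().round(4))
t=reg(170,320,150,250,.05,.07);rect('tray',t)
rect('cab',reg(370,540,20,150,.09,.11))
h=reg(420,500,140,165,.045,.075);rect('handle',h)
rect('front',reg(380,540,125,146,.06,.09))
rect('tin',reg(260,300,85,130,.075,.095)); rect('jar',reg(315,345,88,125,.075,.095))
# stones: grey in tray
hsv=im.astype(int).max(2)
for n,(u0,u1,v0,v1) in dict(a=(214,240,172,232),b=(273,300,167,227)).items():
    m=np.zeros((400,640),bool); m[v0:v1,u0:u1]=(hsv[v0:v1,u0:u1]<150)&(np.abs(W[v0:v1,u0:u1,2]-.06)<.008); rect('stone '+n,W[m])
print('worktop',W[250:270,400:450,2].mean(), W[200,227],W[196,286])
a=cv2.resize(im[150:290,170:380],None,fx=3.5,fy=3.5,interpolation=cv2.INTER_CUBIC); cv2.imwrite('pics/crop0.png',a)
print(robot.read_tcp_rot().round(3).tolist())
E
```

```text
tray 6316 c [0.5158 0.2057] size [0.1654 0.2784] ang 4.57 z 0.0597
cab 12609 c [ 0.7815 -0.279 ] size [0.2658 0.3224] ang 1.12 z 0.0994
handle 459 c [ 0.6301 -0.2776] size [0.0427 0.1542] ang 1.22 z 0.0628
front 1644 c [ 0.6567 -0.2788] size [0.3178 0.0464] ang 87.91 z 0.0809
tin 659 c [0.7397 0.1212] size [0.065  0.0652] ang 47.33 z 0.0844
jar 377 c [0.7388 0.004 ] size [0.0491 0.0487] ang 50.55 z 0.0842
stone a 1400 c [0.515  0.2394] size [0.1332 0.054 ] ang 4.71 z 0.0599
stone b 1353 c [0.5237 0.1075] size [0.137  0.0532] ang 3.94 z 0.0598
worktop 0.004106687182021306 [0.51702646 0.23734173 0.06016904] [0.52408177 0.10622228 0.05980427]
[[0.969, -0.245, -0.0], [-0.245, -0.969, -0.001], [0.0, 0.001, -1.0]]
```

View pics/crop0.png

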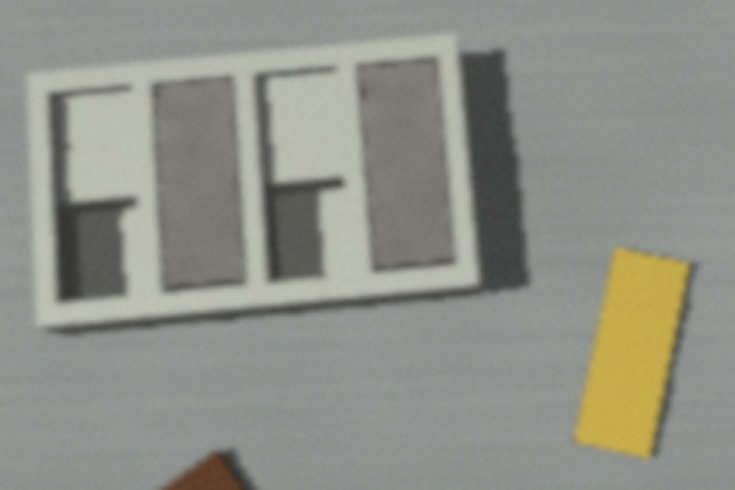

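The crop confirms two grey stones, in the wells at y=+33 and y=-99. The yellow and brown slabs lie outside the tray. Now I'll refine the cabinet's yaw and the handle position.

```bash
python3 - <<'E'
from h import *
d=np.load('pics/top0.npy'); W=world('top',d); im=cv2.imread('pics/top0.png')
def fit(n,x,y):
    p=np.polyfit(y,x,1); r=x-np.polyval(p,y); k=abs(r)<2*r.std()+1e-4; p=np.polyfit(y[k],x[k],1); print(n,'yaw',np.degrees(-np.arctan(p[0])).round(2),'x at y=-.279',np.polyval(p,-.279).round(4),'rms',r[k].std().round(4))
# front edge, back edge of cabinet top
for n,f in(('front',np.argmax),):
    for lo,hi,z0,z1 in((.55,.95,.095,.105),(.6,.7,.07,.09)):
        xs,ys=[],[]
        for u in range(390,522):
            m=(abs(W[:,u,2]-(z0+z1)/2)<(z1-z0)/2)&(W[:,u,0]>lo)&(W[:,u,0]<hi)
            if m.any(): w=W[:,u][m]; i=w[:,0].argmin(); xs.append(w[i,0]);ys.append(w[i,1])
        fit(f'{z0}',np.array(xs),np.array(ys))
w=W[140:170,415:505].reshape(-1,3); h=w[(w[:,2]>.052)&(w[:,2]<.075)&(w[:,0]<.635)]
print(len(h),h.min(0),h.max(0)); fit('bar',h[:,0],h[:,1])
a=cv2.resize(im[115:170,375:540],None,fx=4.5,fy=4.5,interpolation=cv2.INTER_CUBIC); cv2.imwrite('pics/crop1.png',a)
E
```

```text
0.095 yaw 1.32 x at y=-.279 0.6677 rms 0.0006
0.07 yaw 1.3 x at y=-.279 0.6501 rms 0.0007
323 [ 0.60860892 -0.34636539  0.05958395] [ 0.63462622 -0.21772546  0.07110306]
bar yaw 0.92 x at y=-.279 0.6151 rms 0.004
```

View pics/crop1.png

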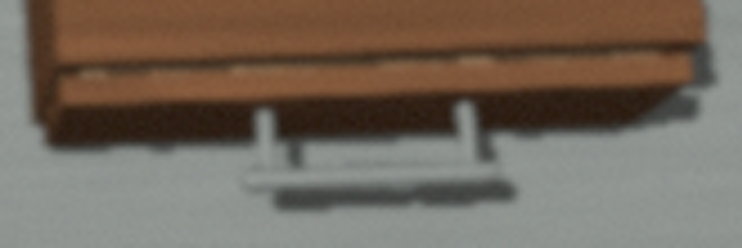

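Planned poses: tray (0.516, 0.206) at yaw 4.6°, handle (0.6155, -0.281) at yaw 1.3°. I'll hook the shut fingers behind the bar, between its posts, and pull the drawer out.

```bash
cat >> h.py <<'E'
def Rt(yaw,lean=0):  # jaws along local y; lean>0: tool points toward local +x
    a,t=np.radians([yaw,lean]); c,s=np.cos(a),np.sin(a)
    z=np.array([c*np.sin(t),s*np.sin(t),-np.cos(t)]); y=np.array([s,-c,0.]); return np.stack([np.cross(y,z),y,z],1)
TC=np.array([.5158,.2057,.060]); TY=4.57
HC=np.array([.6155,-.281,.062]); HY=1.3
def fr(c,yaw,x,y,z):
    a=np.radians(yaw); return np.array(c)+[np.cos(a)*x-np.sin(a)*y,np.sin(a)*x+np.cos(a)*y,z]
tray=lambda x,y,z:fr(TC,TY,x,y,z)
hand=lambda x,y,z:fr(HC,HY,x,y,z)
F=lambda:np.round(robot.read_force(),1)
E
python3 - <<'E'
from h import *
robot.move_gripper(0)
R=Rt(HY)
robot.goto(hand(-.12,0,.20),R); robot.servo_line(hand(.0205,0,.09),R,speed=.2)
robot.servo_line(hand(.0205,0,.01),R,speed=.1)
print(F())
robot.servo_line(hand(.0205,0,-.020),R,speed=.05); print(F(),robot.read_position().round(4))
p=robot.read_position()[2]
if p<.045:
    for k in range(1,10):
        robot.servo_line(hand(.0205-.0205*k*.97,0,-.020),R,speed=.06); print(F())
grab('top','top1'); print(robot.read_t(),robot.read_position().round(4))
E
```

```text
[ 0.2 -0.1  0.1]
[-0.4  0.1  0.1] [ 0.6361 -0.2806  0.042 ]
[ 0.1 -0.8 -0.1]
[ 0.2  0.5 -0. ]
[ 0.3 -0.9 -0.3]
[-0.2  0.   0.1]
[-0.5  0.2  0.5]
[-0.4  0.1  0.1]
[ 0.4 -0.1 -0.5]
[-0.3 -0.3  0.5]
[ 0.6 -0.4  0.1]
12.1333 [ 0.4569 -0.2846  0.042 ]
```

View pics/top1.png

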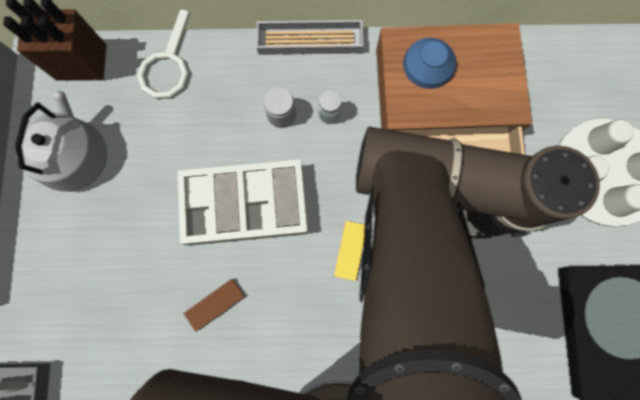

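The drawer is open, with the light wood interior visible near (470,145). I'll back off, then press the first stone (well y=-99).

```bash
cat >> h.py <<'E'
def press(wy):
    R=Rt(TY); robot.move_gripper(0)
    robot.goto(tray(-.038,wy,.10),R); robot.servo_line(tray(-.038,wy,.008),R,speed=.15)
    for dz in np.arange(.002,-.0221,-.002):
        robot.servo_line(tray(-.038,wy,dz),R,speed=.03); f=F(); print(round(dz,3),f[2],end='; ')
        if dz<-.008 and abs(f[2])>12: break
    robot.servo_line(tray(-.038,wy,.10),R,speed=.12); print(robot.read_t())
E
python3 - <<'E'
from h import *
p=robot.read_position(); R=Rt(HY)
q=p+[.005,0,0]; robot.servo_line(q,R,speed=.05); robot.servo_line([q[0],q[1],.25],R,speed=.2)
press(-.099)
robot.goto(tray(-.10,-.02,.25),Rt(TY))
grab('side','side2'); p,d=grab('top','top2')
E
```

```text
0.002 -0.7; 0.0 -0.4; -0.002 -0.6; -0.004 1.2; -0.006 -0.5; -0.008 0.1; -0.01 0.1; -0.012 0.2; -0.014 0.4; -0.016 0.1; -0.018 8.8; -0.02 24.0; 20.2917
```

View pics/side2.png

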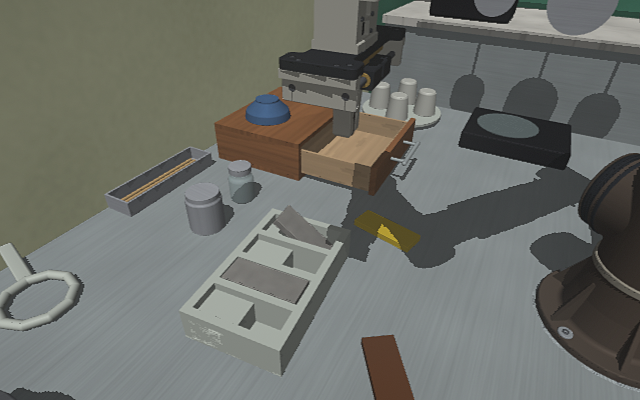

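View pics/top2.png

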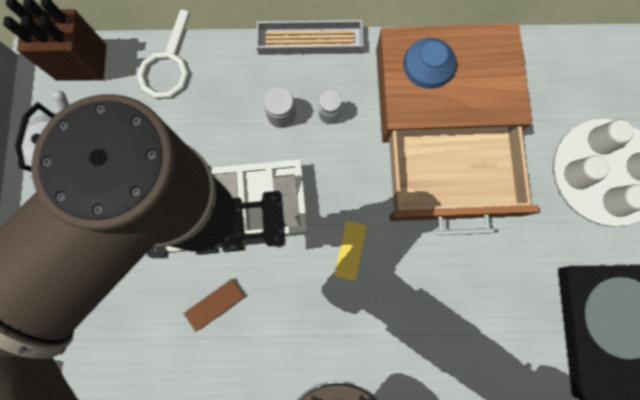

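Stone 1 is tipped (side view about (300,225)) and the drawer is open. I'll measure the raised end and the drawer from depth.

```bash
cat >> h.py <<'E'
def intray(W):
    a=np.radians(TY); q=W-TC; return np.stack([np.cos(a)*q[...,0]+np.sin(a)*q[...,1],-np.sin(a)*q[...,0]+np.cos(a)*q[...,1],q[...,2]],-1)
def tipmeas(n,tag,wy):
    d=np.load(f'pics/{tag}.npy'); q=intray(world(n,d))[d>0]
    m=(abs(q[:,1]-wy)<.022)&(q[:,2]>.006)&(q[:,2]<.06)&(abs(q[:,0])<.08); s=q[m]
    x,y,z=s.T; p=np.polyfit(x,z,1); r=z-np.polyval(p,x); k=r>-.003; p=np.polyfit(x[k],z[k],1)
    e=q[(q[:,2]>.012)&(q[:,2]<.06)&(abs(q[:,0])<.08)&(abs(q[:,1]-wy)<.04)]
    print(len(s),'tilt',np.degrees(np.arctan(p[0])).round(1),'z at x=.03:',np.polyval(p,.03).round(4),'x',np.percentile(x,[1,99]).round(3),'zmax',np.percentile(z,99).round(4),'y',np.percentile(e[:,1],[1,99]).round(4))
E
python3 - <<'E'
from h import *
tipmeas('side','side2',-.099); tipmeas('top','top2',-.099)
d=np.load('pics/top2.npy'); W=world('top',d)
xs=[];ys=[]
for u in range(400,530):
    m=(abs(W[:,u,2]-.085)<.006)&(W[:,u,0]<.62)&(W[:,u,0]>.4)
    if m.sum()>1: w=W[:,u][m]; xs.append(w[:,0].min());ys.append(w[w[:,0].argmin(),1])
p=np.polyfit(ys,xs,1); print(np.degrees(-np.arctan(p[0])),np.polyval(p,-.284),min(ys),max(ys),np.mean(ys))
print('floor',W[150:190,420:500,2].mean())
h=W[215:240,430:500].reshape(-1,3); h=h[(h[:,2]>.05)&(h[:,2]<.075)&(h[:,0]<.455)]; print(h.mean(0),h.min(0),h.max(0))
E
```

```text
445 tilt 35.4 z at x=.03: 0.0258 x [0.002 0.042] zmax 0.0318 y [-0.1248 -0.0748]
372 tilt 33.0 z at x=.03: 0.0257 x [0.002 0.044] zmax 0.0327 y [-0.1248 -0.0758]
1.2201617836045398 0.4738785658485943 -0.4202035400338067 -0.1410522279810446 -0.28115015700074353
floor 0.026828395983395308
[ 0.43938392 -0.28472391  0.06579638] [ 0.4326965  -0.350003    0.05997581] [ 0.45399192 -0.22146604  0.07175358]
```

The tilt is about 36° and the end and edges are as expected. I'll grip across the 50 mm width, with the tool leaning normal to the stone, and lift.

```bash
cat >> h.py <<'E'
def take(wy,lean=36,x=.0371,z=.0108):
    R=Rt(TY,lean); n=-R[:,2]; g=tray(x,wy,z)
    robot.move_gripper(.78)
    robot.goto(g+.10*n+[0,0,.05],R); robot.servo_line(g+.06*n,R,speed=.15)
    for k in (.03,.015,.007,0): robot.servo_line(g+k*n,R,speed=.05); print(F(),end=' ')
    robot.move_gripper(0); print('w',robot.read_grip_width(),F())
    robot.servo_line(g+[0,0,.02],R,speed=.04); robot.servo_line(g+[0,0,.16],R,speed=.12); print('w',robot.read_grip_width(),F(),robot.read_t())
E
python3 - <<'E'
from h import *
take(-.0997)
grab('side','side3')
E
```

```text
Traceback (most recent call last):
  File "h.py", line 41, in take
    robot.goto(g+.10*n+[0,0,.05],R); robot.servo_line(g+.06*n,R,speed=.15)
    ~~~~~~~~~~^^^^^^^^^^^^^^^^^^^^^
rig.Unreachable: the arm cannot take that pose within its joint ranges
```

```bash
python3 - <<'E'
from h import *
D=np.diag([-1,-1,1])
for lean in (36,30,25,20,10,0):
    R=Rt(TY,lean); n=-R[:,2]; g=tray(.0371,-.0997,.0108)
    for nm,Q in(('',R),('flip',R@D)):
        print(lean,nm,[ (robot.ik(g+k*n+[0,0,u],Q) is not None) for k,u in((0,0),(.03,0),(.06,0),(.1,.05),(0,.02),(0,.05),(0,.08),(0,.16))])
print(robot.ik(tray(.0371,-.0997,.0108),Rt(TY,10)), robot.read_qpos())
E
```

```text
36  [False, False, False, False, False, False, False, False]
36 flip [False, False, False, False, False, False, False, False]
30  [False, False, False, False, False, False, False, True]
30 flip [False, False, False, False, False, False, False, True]
25  [False, False, False, True, False, False, True, True]
25 flip [False, False, False, True, False, False, True, True]
20  [False, True, True, True, True, True, True, True]
20 flip [False, True, True, True, True, True, True, True]
10  [True, True, True, True, True, True, True, True]
10 flip [True, True, True, True, True, True, True, True]
0  [True, True, True, True, True, True, True, True]
0 flip [True, True, True, True, True, True, True, True]
[ 33.81381105  14.50457147 -36.08350461   9.47707459 -31.01188761
  52.98650968] [ 4.80490681e+01 -3.68056620e+00 -1.75489317e+01 -1.27727892e-05
 -7.61319074e+01  4.65212235e+01]
```

The arm can't fold to a 36° lean that close in, so I'll grip with a 15° lean and let the stone settle when its tail meets the drawer floor.

```bash
python3 - <<'E'
from h import *
g=tray(.032,-.0997,.0066); R=Rt(TY,15); n=-R[:,2]
print([(robot.ik(g+k*n+[0,0,u],R) is not None) for k,u in((0,0),(.03,0),(.06,0),(.1,.05),(0,.02),(0,.05),(0,.08),(0,.16))])
take(-.0997,15,.032,.0066)
grab('side','side3')
E
```

```text
[True, True, True, True, True, True, True, True]
[-0.3  0.3  1.3] [-0.2 -0.1  0.5] [-0.6 -0.8 -0.4] [-0.  -0.6  0.2] w 0.5670223676903449 [ 0.4 -0.1  0. ]
w 0.5697899712179553 [-0.6 -0.6 -2.1] 28.2167
```

View pics/side3.png

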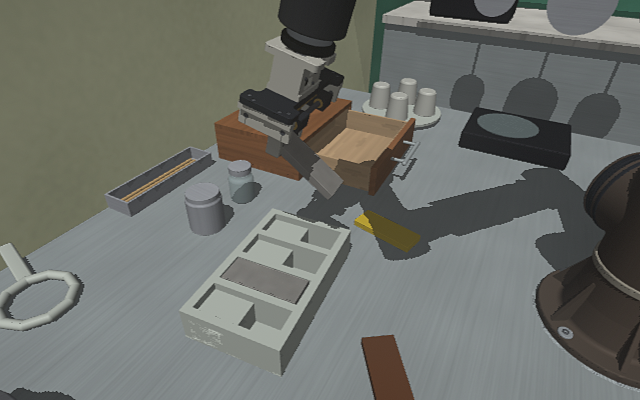

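The stone is held (width 0.57 = 50 mm). Now I'll carry it to the drawer and lower it.

```bash
cat >> h.py <<'E'
H2=np.array([.4394,-.2847,.062])
draw=lambda x,y,zw:np.array([*fr(H2,HY,x,y,0)[:2],zw])
def place(y,x=.172,lean=-5,zend=.028):
    R=Rt(HY,lean); robot.goto(draw(x,y,.25),R); print('w',robot.read_grip_width())
    robot.servo_line(draw(x,y,.15),R,speed=.2); z=.15
    while z>zend+1e-6:
        z=max(z-.006,zend); robot.servo_line(draw(x,y,z),R,speed=.06); f=F(); print(round(z,3),f[2],end='; ')
        if f[2]>12: break
    print('w',robot.read_grip_width())
    robot.move_gripper(.68); robot.servo_line(draw(x,y,z+.05),R,speed=.08); robot.servo_line(draw(x,y,.25),R,speed=.2); print(robot.read_t())
E
python3 - <<'E'
from h import *
place(.062)
E
```

```text
w 0.5681220305191509
0.144 -1.8; 0.138 -1.9; 0.132 -1.8; 0.126 8.7; 0.12 21.6; w 0.5676221869197858
33.2083
```

```bash
python3 - <<'E'
from h import *
robot.goto(tray(.0,-.02,.25),Rt(TY))
a,_=grab('side','side4'); b,_=grab('top','top4')
c=np.hstack([cv2.resize(a[60:260,180:440],None,fx=1.5,fy=1.5),cv2.resize(b[110:250,370:545],None,fx=2.2,fy=2.143)]) if 0 else None
A=cv2.resize(a[70:220,190:440],(400,240)); B=cv2.resize(b[110:245,370:545],(400,309))
cv2.imwrite('pics/c4.png',np.vstack([A,B])[:,:,::-1])
E
```

```text
(no output)
```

View pics/c4.png

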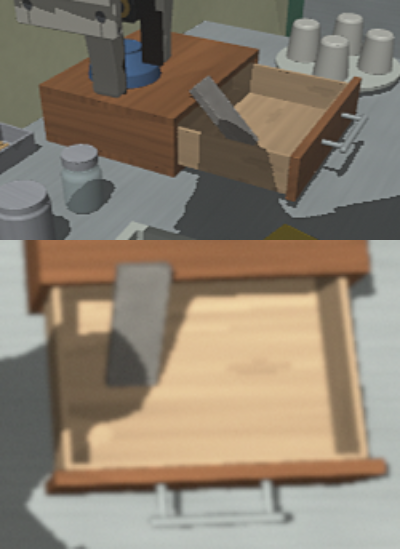

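The stone had sagged to about 60° in the grip, so its tail touched the floor early. It now leans inside the drawer with its top on the cabinet's edge. I'll measure it and regrasp.

```bash
python3 - <<'E'
from h import *
a=np.radians(HY)
for n,t in(('top','top4'),('side','side4')):
    d=np.load(f'pics/{t}.npy'); im=cv2.imread(f'pics/{t}.png').astype(int); W=world(n,d); q=W-H2
    q=np.stack([np.cos(a)*q[...,0]+np.sin(a)*q[...,1],-np.sin(a)*q[...,0]+np.cos(a)*q[...,1],W[...,2]],-1)
    sat=im.max(2)-im.min(2)
    m=(d>0)&(sat<28)&(q[...,0]>.06)&(q[...,0]<.29)&(abs(q[...,1])<.135)&(q[...,2]>.03)&(q[...,2]<.16)
    nn,l,st,_=cv2.connectedComponentsWithStats(m.astype(np.uint8)); k=1+st[1:,4].argmax(); p=q[l==k]
    c=p.mean(0); _,s,v=np.linalg.svd(p-c,full_matrices=False)
    e=(p-c)@v.T; print(n,len(p),'c',c.round(4),'long',v[0].round(3),'mid',v[1].round(3),'n',v[2].round(3),'ext',np.ptp(e,axis=0).round(3))
    for s_ in (e[:,0].argmin(),e[:,0].argmax()): print('  end',(c+v[0]*e[s_,0]).round(4))
    print('  zmax',p[:,2].max())
E
```

```text
top 1237 c [0.1895 0.0634 0.0803] long [-0.718  0.001 -0.696] mid [ 0.018  1.    -0.017] n [ 0.696 -0.025 -0.718] ext [0.131 0.058 0.027]
  end [0.2334 0.0633 0.1228]
  end [0.1394 0.0635 0.0317]
  zmax 0.1259236924896327
side 944 c [0.2053 0.0512 0.0779] long [-0.402  0.912  0.083] mid [-0.768 -0.287 -0.572] n [ 0.498  0.294 -0.816] ext [0.315 0.136 0.127]
  end [ 0.2855 -0.131   0.0614]
  end [0.1589 0.1564 0.0875]
  zmax 0.12445124294072687
```

The stone lies at 44°, aligned with the drawer, with its centre at about (0.191, 0.063) in drawer coordinates and z 0.072. I'll regrip at its middle so it can't sag, level it and lay it.

```bash
python3 - <<'E'
from h import *
R=Rt(HY,28); n=-R[:,2]; y=.0633
g=draw(.196,y,.0634); c=draw(.12,y,.135); e=draw(.132,y,.027); R2=Rt(HY,-16)
print([robot.ik(*t) is not None for t in((g,R),(g+.08*n,R),(c,R),(c,R2),(e,R2))])
robot.move_gripper(.72)
robot.goto(g+.14*n,R)
for k in(.08,.05,.03,.015,0): robot.servo_line(g+k*n,R,speed=.08); print(F(),end=' ')
robot.move_gripper(0); print('w',robot.read_grip_width(),F())
robot.servo_line(g+[-.03,0,.06],R,speed=.06); robot.servo_line(c,R,speed=.1); print(robot.read_grip_width())
robot.servo_line(c,R2,speed=.1) if 0 else robot.goto(c,R2)
robot.dwell(.2); print('w',robot.read_grip_width(),F(),robot.read_position().round(4),robot.read_t())
a,_=grab('side','side5'); cv2.imwrite('pics/c5.png',cv2.resize(a[30:230,190:440],(600,480))[:,:,::-1])
E
```

```text
[True, True, True, True, True]
[-0.1 -0.4 -0. ] [0.5 0.3 1.1] [ 0.3  0.  -0.2] [ 0.5 -0.1  0.4] [ 0.1 -0.8 -0.4] w 0.5680617784301495 [-0.5 -0.4 -0.1]
0.5702695083208363
w 0.5682416353291418 [-0.1  0.5 -1.7] [ 0.5575 -0.2188  0.1356] 42.6583
```

View pics/c5.png

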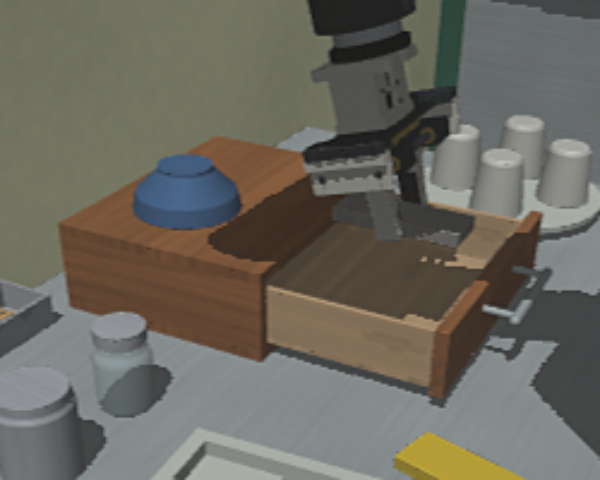

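The stone is level and held at its middle. I'll lay it and then press stone 2 (well y=+33).

```bash
python3 - <<'E'
from h import *
R2=Rt(HY,-16); y=.0633; ok=True
for z in(.11,.09,.07,.055,.045,.038,.032,.028):
    robot.servo_line(draw(.132,y,z),R2,speed=.08); f=F(); print(z,f[2],end='; ')
    if f[2]>10: ok=z<.045; break
print('w',robot.read_grip_width())
if ok:
    robot.move_gripper(.68); z0=robot.read_position(); robot.servo_line(z0-.06*R2[:,2],R2,speed=.1); robot.servo_line(draw(.11,y,.25),Rt(HY),speed=.2)
    press(.033)
    robot.goto(tray(-.10,.15,.25),Rt(TY)); a,_=grab('side','side6'); b,_=grab('top','top6')
    tipmeas('side','side6',.033); tipmeas('top','top6',.033)
    cv2.imwrite('pics/c6.png',np.hstack([a[60:320,170:440],b[100:260,170:545][:, :]] if 0 else [cv2.resize(a[60:320,170:440],(400,385)),cv2.resize(b[110:240,370:545],(400,385))])[:,:,::-1])
E
```

```text
0.11 -1.7; 0.09 -2.4; 0.07 -2.4; 0.055 -1.2; 0.045 -1.5; 0.038 -1.5; 0.032 -1.9; 0.028 -1.7; w 0.567947219273701
0.002 0.1; 0.0 -0.2; -0.002 0.7; -0.004 0.7; -0.006 0.7; -0.008 0.1; -0.01 0.6; -0.012 0.2; -0.014 -0.3; -0.016 -1.1; -0.018 9.0; -0.02 22.2; 55.375
673 tilt 35.6 z at x=.03: 0.0259 x [0.002 0.039] zmax 0.0317 y [0.0073 0.057 ]
410 tilt 33.5 z at x=.03: 0.026 x [0.    0.044] zmax 0.0333 y [0.0071 0.0564]
```

View pics/c6.png

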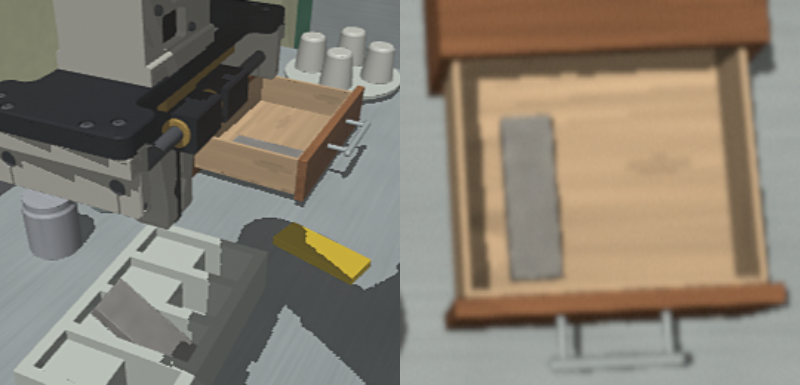

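Stone 1 lies flat in the drawer. Stone 2 is tipped as expected at y≈0.032. I'll take it and find where its tail touches the drawer floor.

```bash
python3 - <<'E'
from h import *
take(.0322,15,.032,.0066)
if robot.read_grip_width()>.5:
    y=-.062; R=Rt(HY,0); robot.goto(draw(.125,y,.26),R); robot.dwell(.2); print('w',robot.read_grip_width(),F())
    robot.servo_line(draw(.125,y,.155),R,speed=.2)
    for z in np.arange(.153,.06,-.002):
        robot.servo_line(draw(.125,y,z),R,speed=.04); f=F()
        if f[2]>2: break
    print('contact',z,F(),'w',robot.read_grip_width(),robot.read_t())
    a,_=grab('side','side7'); cv2.imwrite('pics/c7.png',cv2.resize(a[30:230,190:440],(600,480))[:,:,::-1])
E
```

```text
[-0.  -0.1  0.2] [ 0.1 -0.1  0.1] [ 0.4  0.1 -0.4] [-0.2 -0.3 -0.4] w 0.5661254604269829 [-0.3  0.6  0.7]
w 0.5666198466994752 [-0.2 -0.4 -2.4] 63.2167
w 0.5685434816307999 [-0.1 -0.7 -2.4]
contact 0.11499999999999996 [ 1.  -0.4  2.5] w 0.5659364259161129 71.1917
```

View pics/c7.png

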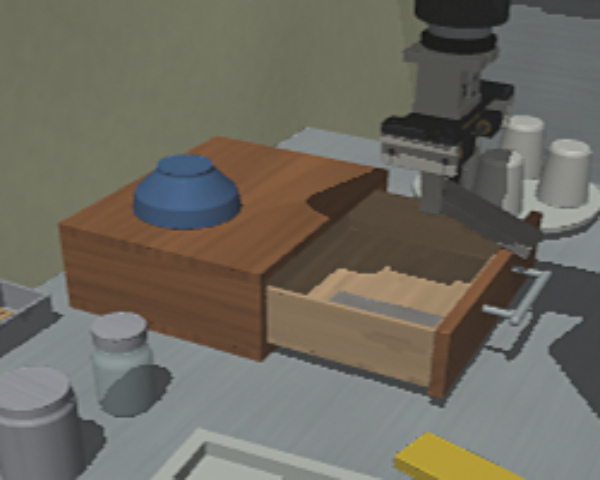

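There was no sag this time: the stone sits at about 18° and its tail is resting on the front board. I'll lift, shift back, and lower it inside.

```bash
python3 - <<'E'
from h import *
y=-.062; R=Rt(HY,0)
robot.servo_line(draw(.125,y,.16),R,speed=.1); R=Rt(HY,-5)
robot.servo_line(draw(.176,y,.16),R,speed=.1); robot.dwell(.2); print('w',robot.read_grip_width(),F())
robot.servo_line(draw(.176,y,.10),R,speed=.1)
for z in np.arange(.098,.027,-.002):
    robot.servo_line(draw(.174,y,z),R,speed=.04); f=F(); print(round(z,3),f[2],end=' ')
    if f[2]>4: break
print('contact',z,f,'w',robot.read_grip_width())
# tilt from contact height, then arc down about the tail
th=np.degrees(np.arcsin(min(1,max(0,(z+.010-.007-.022)/.11)))); print('tilt',th)
if th<25 and z>.03:
    t=np.radians(th); xT=.174-.11*np.cos(t)+.007*np.sin(t)
    for k in np.arange(th-2,2,-2):
        t=np.radians(k); zz=max(.027,.022+.11*np.sin(t)+.007*np.cos(t)-.010); xx=min(.178,xT+.11*np.cos(t)-.007*np.sin(t))
        robot.servo_line(draw(xx,y,zz),R,speed=.04); f=F(); print(round(zz,3),f,end=' ')
        if f[2]>15 or zz<=.027: break
print(robot.read_position().round(4),robot.read_grip_width(),robot.read_t())
E
```

```text
w 0.5661701192614472 [-0.5  0.  -1.9]
0.098 -1.8 0.096 -1.9 0.094 -1.2 0.092 -2.3 0.09 -3.0 0.088 -2.3 0.086 -1.6 0.084 -1.6 0.082 -2.1 0.08 -1.6 0.078 -1.7 0.076 -2.4 0.074 -2.0 0.072 -2.2 0.07 -0.7 0.068 -2.7 0.066 -1.3 0.064 -2.7 0.062 -1.9 0.06 -0.9 0.058 -1.7 0.056 -1.4 0.054 -2.4 0.052 -1.9 0.05 -1.4 0.048 -1.5 0.046 -0.9 0.044 2.0 0.042 1.6 0.04 1.6 0.038 0.9 0.036 1.9 0.034 1.3 0.032 0.9 0.03 1.9 0.028 0.8 contact 0.02799999999999994 [-0.  -0.4  0.8] w 0.5664799331582329
tilt 4.693082555025587
[ 0.6147 -0.3427  0.0278] 0.5664799331582329 82.45
```

The tail touched at z 0.045 and the stone turned flat gently in the grip. I'll release and check.

```bash
python3 - <<'E'
from h import *
R=Rt(HY,-5); y=-.062
robot.move_gripper(.66); robot.servo_line(draw(.17,y,.08),R,speed=.08); robot.servo_line(draw(.15,y,.25),R,speed=.2)
robot.goto(tray(-.05,.05,.25),Rt(TY)); robot.move_gripper(0)
b,d=grab('top','top8'); cv2.imwrite('pics/c8.png',cv2.resize(b[90:280,150:550],(800,380))[:,:,::-1])
W=world('top',d); a=np.radians(HY); q=W-H2
q=np.stack([np.cos(a)*q[...,0]+np.sin(a)*q[...,1],-np.sin(a)*q[...,0]+np.cos(a)*q[...,1],W[...,2]],-1)
sat=b.astype(int).max(2)-b.astype(int).min(2)
m=(sat<28)&(q[...,0]>.06)&(q[...,0]<.222)&(abs(q[...,1])<.13)&(q[...,2]<.1)
n,l,st,_=cv2.connectedComponentsWithStats(m.astype(np.uint8))
for k in range(1,n):
    if st[k,4]>200: p=q[l==k]; print(len(p),p.mean(0).round(3),np.percentile(p,2,0).round(3),np.percentile(p,98,0).round(3))
E
```

```text
1181 [0.132 0.065 0.036] [0.071 0.041 0.031] [0.193 0.088 0.039]
1178 [ 0.125 -0.059  0.035] [ 0.065 -0.084  0.029] [ 0.186 -0.036  0.039]
```

View pics/c8.png

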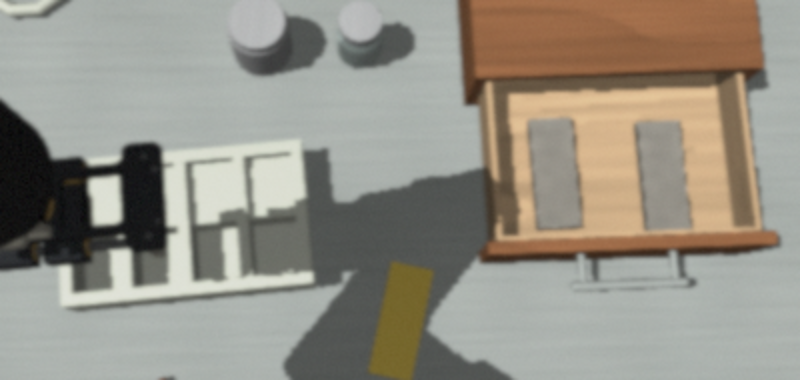

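Both stones lie flat inside (top height 36 mm, as expected). Now I'll push the drawer shut with the shut fingers in front of the bar.

```bash
python3 - <<'E'
from h import *
R=Rt(HY); z=.045
P=lambda x,zz:np.array([*fr(HC,HY,x,-.001,0)[:2],zz])   # x rel. to shut handle
robot.goto(P(-.235,.22),R); robot.servo_line(P(-.235,z),R,speed=.15); print(F())
robot.servo_line(P(-.03,z),R,speed=.06); print(F())
for x in np.arange(-.028,-.003,.002):
    robot.servo_line(P(x,z),R,speed=.03); f=F(); print(round(x,3),f[0],end='; ')
    if abs(f[0])>12: break
robot.servo_line(P(-.06,z),R,speed=.08); robot.servo_line(P(-.10,.25),R,speed=.2)
robot.goto(tray(-.09,.05,.25),Rt(TY)); print(robot.read_t())
b,d=grab('top','top9'); cv2.imwrite('pics/c9.png',cv2.resize(b[0:300,150:550],(800,600))[:,:,::-1])
W=world('top',d); xs=[];ys=[]
for u in range(400,515):
    m=(abs(W[:,u,2]-.08)<.01)&(W[:,u,0]<.7)&(W[:,u,0]>.4)
    if m.any(): w=W[:,u][m]; xs.append(w[:,0].min());ys.append(w[w[:,0].argmin(),1])
p=np.polyfit(ys,xs,1); print('front x',np.polyval(p,-.279).round(4),'(start .6501)')
E
```

```text
[ 1.1 -0.1  0.2]
[-1.  -0.9  0.1]
-0.028 -0.1; -0.026 -0.2; -0.024 -0.5; -0.022 0.4; -0.02 -0.1; -0.018 0.4; -0.016 0.5; -0.014 -0.9; -0.012 -5.8; -0.01 -12.5; 101.2917
front x 0.6513 (start .6501)
```

View pics/c9.png

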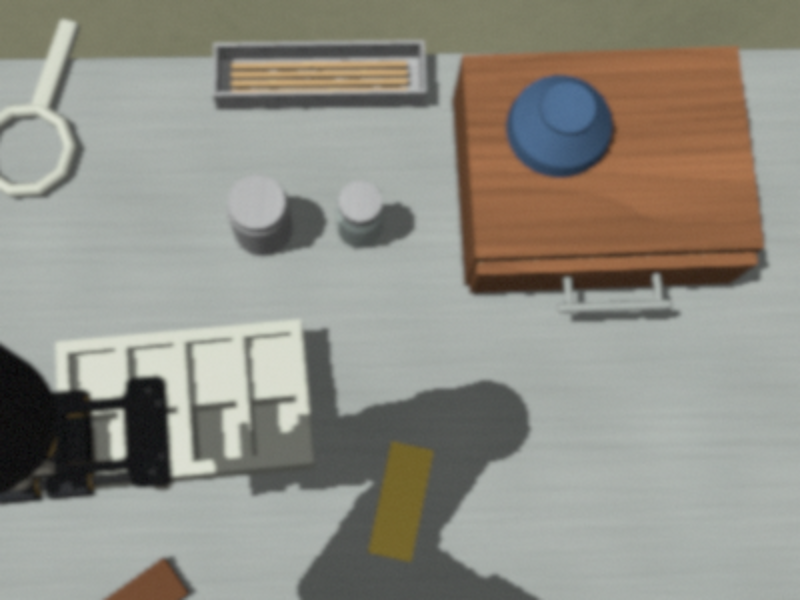

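The drawer is shut at the stop, the tray is empty, and the tin and jar still stand in place.

```bash
python3 -c "
from h import *
robot.job_done(); print(robot.read_t())"
```

```text
the job is handed in; nothing more can be done
the job is handed in; nothing more can be done
```

The job is handed in: both grey stones are in the drawer and the drawer is shut, at about 101 s of the 210 s allowed. I pulled the drawer out about 0.177 m, tipped and moved the stones one at a time, then pushed it closed.

- **First stone:** it ended up much steeper in the grip on the way over, perhaps when the grip slackened. My script then let go too early, at a tool height of 0.12 m, with the stone's tail already on the drawer floor. It came to rest leaning on the cabinet's front edge, inside the drawer. I took it again by the middle, levelled it and laid it flat.
- **Second stone:** its tail first came down on the drawer's front board, with a light contact of about 2.5 N. I lifted it, moved it back and laid it flat.
- **Last checks:** before closing, depth showed both stones flat on the drawer floor. Pushing the drawer met a hard stop at 12.5 N. Its front then measured 0.6513 m, against 0.6501 m when shut at the start, which is within the 2 mm calibration.
- **Everything else:** in the last picture no stone is left in the tray wells that can be seen. The gripper hides part of the tray, but only two stones were there at the start. The tin and jar stand where they were, and I left the yellow and brown look-alikes alone.

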